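# Find top centre of the hand pump's eccentric

### The arm

A 6-joint arm with a two-finger parallel gripper is mounted at the origin on the work surface. World frame = base frame: x ahead of the robot, y to its left, z up, the work surface at z = 0. Lengths are in m, angles in rad, forces in N, time in s.
With the tool pointing down it reaches from about 0.375 to 0.9 m from the base axis. Payload 3.1 kg.
Tool frame: the origin (TCP) lies on the centre line of the jaws, within the pads' length; the fingertips stand robot.tcp_to_tips ahead of it and the grasp point (between the pads) lies 3 mm ahead of it (robot.tcp_to_tips is the distance from the TCP to the fingertips, in m); z points along the fingers, y is the line along which they close (so a half turn about z gives the same grasp; the last joint's range is limited). The gripper opens to 87 mm and grips with 3 to 60 N. Pads are 19 mm wide; open, the fingers measure 117 mm over their backs; the gripper's body (75 mm by 190 mm) begins 51 mm behind the grasp point.
Start: joints at [1.085, 0.527, 1.433, -0, 1.181, -0.178], TCP at [0.189, 0.596, 0.245] pointing down, gripper open.
Joint ranges: [-3.08, 3.08], [-0.75, 2.2], [0.22, 2.44], [-1.43, 4.57], [0, 2.65], [-2.85, 2.85]. Speed limits (rad/s): [2.79, 2.79, 3.14, 3.14, 3.14, 3.14].

### API

Orientations are given as a unit quaternion [x, y, z, w].
In Python, from rig import robot gives the robot as it stands. The module is installed in compiled form; this text tells all that it offers.
- The arm moves only by the shell command python3 -m jog 'ROWS' [FORCE]. ROWS is JSON, one flat list of numbers, 5 for each row, row after row: the finger opening in m, from 0 to 0.087, then the shift along the tool's x, y, z in m, then the turn about the tool's z in units of 10 degrees (1.0 is 10 degrees). In form: [claw, x, y, z, roll, claw, x, y, z, roll, ...]. A call has 1 to 20 rows; each row shifts and turns the commanded pose from where the row before left it, along the tool's axes as they then stand; what a row does not reach is not made up. A row lasts 1/8 s, in which the tool goes at most 62.5 mm and 10.7 degrees, less where a joint would pass 70% of its speed; a pose out of reach is approached as far as the arm can. A call with a gripper value outside its range is refused whole. The fingers move at their own pace and stop on an object; FORCE is the grip in N (left out, the last holds). Time passes only in rows, so rows that do not move let the fingers close. It gives the time, the measured TCP pose, the force, the opening and the grip force at its end, in the units of the state.
- robot.get_obs(): the state, without advancing time (a new reading comes with each control period).
- robot.camera(name): name is "side" or "top"; returns the picture (384x512x3 uint8, blue, green, red); there is no depth.
- robot.camera_model(name): a dict with "fx", "fy", "cx", "cy" (pixels), "distortion" ([k1, k2, p1, p2, k3] as OpenCV has them; the pictures are not rectified), "R" (3x3) and "t" (3): a world point X has camera coordinates R X + t. Camera axes: x right, y down, z forward; pixel columns grow to the right and rows downward; lengths in m; the calibration is good to about 2 mm. A picture is of the moment at which its call begins. camera_model takes no time and is no camera call.
- robot.hand_in(): hands the job in; it is judged then, once.
Trained networks look in the newest picture that a camera, given by its name, has taken for a name from the list of things; names that differ only in an ending like _2 or _b are one class to them, and where a whole thing is asked for, a point or a joint stands for the part that bears it (a point fixed in the world has none). Each returns a list of dicts, best first, with "conf" (0 to 1); they miss things now and then, are a little off and sometimes report something else, mostly with a low value. They report only what shows in the picture. A call takes as long as a camera call.
- robot.look_for(camera, label): "extent" ([centre column, centre row, width, height] in pixels, round what is visible of it).
- robot.outline_of(camera, label): "region" (384x512 bool, what is visible of it) and "extent" ([centre column, centre row, width, height] in pixels, round what is visible of it).
The state is a dict: "time": time; "q": joint angles; "joint_velocities": joint speeds; "joint_torque": joint torques, N m; "position": TCP position; "tool_rot": TCP orientation; "ft_force": force on the tool from outside, world axes, zero at the start; "moment": the same for the moment, N m; "grip_width": finger opening in m; "grip_force": force on a finger pad.
Only numpy, scipy, OpenCV 4.12 (cv2) and the standard library are available. Lean on these libraries where they do the work, as an engineer would, in place of code of your own. Each camera call takes 0.05 s, during which the arm holds its last target. There are 200 camera calls.

### The job

The eccentric drum of the yard's hand pump, mounted between sprung centres in the jig, sits on its shaft at an unknown angle: slide the dial gauge fully home against its stop so that its plunger bears on the drum, then take the crank handle once right round, starting over the top towards the gauge, to see the plunger's whole swing, and finally leave the crank where the plunger is pushed in furthest, with the gauge still home. Turn gently so that the sprung centres are not forced aside, and leave the things standing around as they are.

Things in the scene. Friction and masses are not known exactly. Their poses are not given: they have to be found in the camera images.
- jig: Fixed jig: plywood base 330 x 130 x 20 mm, dark steel cheeks (top at 175 mm), aluminium slide bed with a dial gauge. Origin on the slab below the shaft's middle; z up; the shaft lies along y, 140 mm up; +x runs from shaft to gauge (mostly away from the robot). Directions below are in this frame. Between the cheeks a pale wooden drum, 100 mm diameter, 24 wide, bored 12 mm off-centre.
- crank_axis (a point): A fixed point on the shaft's nominal line, in the plane (y = -155 mm in the jig) where the handle is best gripped. Axes as the jig's.
- handle_grip (a point): Middle of the crank's wooden handle: a round sleeve, 18 mm diameter, parallel to the jig's y from y = -99 to -199 mm (this point -155), free to turn on its pin. It circles at 45 mm radius in the x-z plane and starts within 0.6 rad of straight up. Stays where left; takes 3 to 5 N to turn; can be held from above all the way round. Crank arm at y = -85 to -95 mm; a low tin is on the slab nearby.
- gauge (a joint): Position of the gauge carriage on its slide bed, m: 0 as it starts (away from the drum), growing towards the jig's -x (to the drum); 0.050 is fully home, at a hard stop. Sliding friction is 6 N, plus the plunger's spring (up to 3 N) once it bears on the drum. It stays where it is left.
- post_grip (a point): Grip point on the gauge carriage: 20 mm below the top of an upright round steel post of 16 mm diameter, its top 195 mm and its foot 123 mm above the slab, 82 mm to the +y side of the plunger's line. The gauge's round dial (80 mm diameter, face 179 mm above the slab) is beside it. Moves with the carriage.
- plunger (a joint): How far the gauge's sprung plunger is pushed in, m: 0 fully out, 0.036 end of stroke. Spring: 0.5 N when out, plus 80 N per m. With the gauge home it rides on the drum all round: about a sine of the crank angle with one high point a turn, from about 0.005 to about 0.028 with the crank let go. Holding the handle off its circle shifts the centres and so this reading (+x shift adds).
- plunger_tip (a point): Front of the plunger's 10 mm brass ball tip, which points along the jig's -x at the shaft's height and bears on the drum's rim when the gauge is home.
- needle (a joint): Angle of the black needle on the gauge's upward-facing white dial, rad: 40 rad per metre of plunger. At 0 it points to the jig's -x, growing clockwise seen from above (towards +y); high side about 1.1.
- centre_x (a joint): Sideways shift of the sprung centres that carry the shaft, m, along the jig's +x; 0 unloaded, 4000 N per m. The plunger alone shifts it by less than 0.001. Beyond 0.006 either way (24 N) the centres are forced.
- centre_z (a joint): The same shift along +z (upward); 0 under the parts' own weight, 4000 N per m; beyond 0.006 either way the centres are forced.
- jar: Bystander: a glass jar with a steel cap, 72 mm in diameter, 120 mm tall, standing off the end of the crank handle. Origin at the centre of its underside.
- tin: Bystander: a flat aluminium tin, 60 mm in diameter, 30 mm high, beside the jig's base on the crank's side. Origin at the centre of its underside.
- basin: Bystander: a red plastic basin, 220 mm across, 90 mm high, to the robot's right. Origin at the centre of its underside.
- pot_lid: Bystander: a stainless steel pot lid with a knob, 180 mm in diameter, 44 mm high, to the robot's left. Origin at the centre of its underside.
- spoon: Bystander: a bamboo spoon 240 mm long, lying to the robot's left. Origin below its middle.
- wrench: Bystander: a steel wrench 170 mm long lying beside the gauge on the jig's +y side. Origin below its middle.

How it is judged:
By the outcome, as a careful person would: the job done as asked, in the order asked, and still so for the second after the job is handed in, with the robot touching nothing.
It also fails if it takes over 72 s, if anything falls off the work surface, if the arm or the gripper's body presses on something with over 40 N, if the wrist force passes 120 N, or if a joint passes its speed limit or range.

## Working session

There is one attempt and no reset: what is moved stays moved. The work goes in short steps, Python scripts to look and compute and a shell command to move; the robot and the scene stay as the last step left them, time stands still between calls to the robot, and variables do not carry over. Pictures are saved under pics/ and viewed, at most 10 in all, crops included, and the job is handed in when it is done.

```bash
mkdir -p pics; python3 - <<'E'
from rig import robot
import cv2,numpy as np
o=robot.get_obs();print(o,robot.tcp_to_tips)
for c in("side","top"):
    im=robot.camera(c);cv2.imwrite(f"pics/{c}0.png",cv2.resize(im,(800,600)))
    m=robot.camera_model(c);print(c,m)
    for l in["jig","handle_grip","post_grip","plunger_tip","jar","tin","gauge","needle"]:
        r=robot.look_for(c,l);print(l,[(np.round(d["extent"],1).tolist(),round(d["conf"],2)) for d in r[:2]])
E
```

```text
{'time': 0.0, 'q': array([ 1.08449242e+00,  5.28477018e-01,  1.43391203e+00, -3.71172633e-05,
        1.18139125e+00, -1.78526294e-01]), 'joint_velocities': array([ 0.00082574,  0.00041881, -0.00112354, -0.00061143, -0.00061698,
        0.0012492 ]), 'joint_torque': array([ 5.18744691e-04, -4.40042675e+01, -1.76593155e+01,  6.31895405e-02,
        5.84899960e-02, -1.88714116e-04]), 'position': array([0.18900648, 0.59500949, 0.24356183]), 'tool_rot': array([ 1.53275059e-01,  9.88182958e-01, -1.03954294e-03, -3.40721382e-04]), 'ft_force': array([-1.18632356,  0.57309051,  0.42445726]), 'moment': array([-0.00922106, -0.00416263,  0.03123718]), 'grip_force': 0.0, 'grip_width': 0.08725380006058867} 0.022
side {'fx': 380.05953410564496, 'fy': 380.05953410564496, 'cx': 258.62167389160584, 'cy': 190.43883867315543, 'distortion': array([-0.072434,  0.      ,  0.      ,  0.      ,  0.      ]), 'R': array([[ 0.9246129 , -0.38056884,  0.01607341],
       [-0.28499193, -0.71916806, -0.63370095],
       [ 0.25272631,  0.58134728, -0.77341111]]), 't': array([-0.47221789,  0.21373605,  1.12284853])}
[... 411 characters left out ...]
6, 'cx': 260.1264577940853, 'cy': 190.93630923987132, 'distortion': array([0.06377189, 0.        , 0.        , 0.        , 0.        ]), 'R': array([[-2.76835521e-02, -9.99616567e-01, -5.82875074e-04],
       [-9.95505734e-01,  2.76225249e-02, -9.05832699e-02],
       [ 9.05646378e-02, -1.92741119e-03, -9.95888714e-01]]), 't': array([-0.00362068,  0.50460921,  1.76804517])}
jig [([237.6, 168.1, 92.6, 87.8], 0.67)]
handle_grip []
post_grip [([207.7, 144.9, 31.7, 26.2], 0.89)]
plunger_tip []
jar [([297.6, 159.4, 16.9, 14.2], 0.75), ([178.4, 170.2, 24.3, 28.0], 0.75)]
tin [([257.4, 146.9, 8.3, 12.1], 0.77)]
gauge [([210.6, 141.7, 29.8, 25.6], 0.68), ([297.6, 159.2, 19.4, 18.5], 0.58)]
needle []
```

```bash
python3 - <<'E'
import cv2
for c,(x0,y0,x1,y1) in dict(side=(200,90,360,270),top=(150,90,340,230)).items():
    from rig import robot
    im=robot.camera(c)[y0:y1,x0:x1];s=min(800/(x1-x0),600/(y1-y0));s=int(s)
    cv2.imwrite(f"pics/{c}_z.png",cv2.resize(im,None,fx=s,fy=s,interpolation=cv2.INTER_CUBIC));print(c,s)
E
```

```text
side 3
top 4
```

View pics/side_z.png

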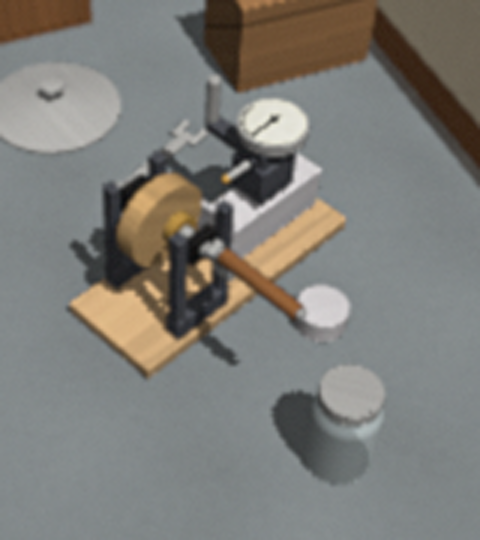

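View pics/top_z.png

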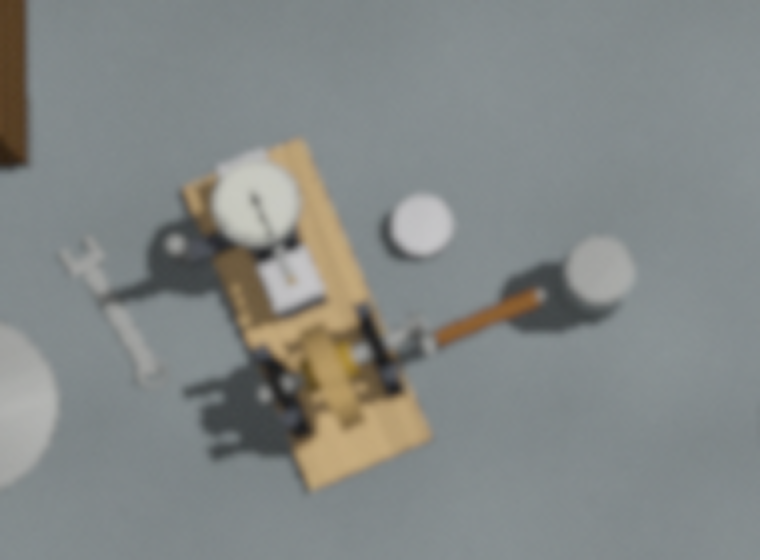

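The side crop shows the handle running from (218,250) to (299,309), with the post top at (213,80). In the top crop the handle runs from (438,342) to (540,294), the post top is at (175,243), the dial is at (255,205), and the base corners are (303,138), (432,436), (312,490) and (182,188). I'll fit the jig pose to these points.

```bash
cat > h.py <<'E'
import cv2,numpy as np
from rig import robot
from scipy.optimize import least_squares
from scipy.spatial.transform import Rotation as Ro
M={c:robot.camera_model(c) for c in("side","top")}
def proj(c,X):
    m=M[c];K=np.array([[m["fx"],0,m["cx"]],[0,m["fy"],m["cy"]],[0,0,1]])
    return cv2.projectPoints(np.atleast_2d(np.float64(X)),cv2.Rodrigues(m["R"])[0],m["t"],K,m["distortion"])[0][:,0]
def tri(ps,pt):
    return least_squares(lambda X:np.r_[proj("side",X)[0]-ps,proj("top",X)[0]-pt],[.6,.1,.1])
def plane(c,p,z):
    s=least_squares(lambda X:proj(c,[X[0],X[1],z])[0]-p,[.6,.1]);return np.r_[s.x,z]
S=lambda x,y:np.array([x/3+200,y/3+90])
T=lambda x,y:np.array([x/4+150,y/4+90])
def J2W(p,j): # jig pose x,y,yaw
    c,s=np.cos(p[2]),np.sin(p[2]);j=np.atleast_2d(j)
    return np.c_[p[0]+c*j[:,0]-s*j[:,1],p[1]+s*j[:,0]+c*j[:,1],j[:,2]]
E
python3 - <<'E'
from h import *
for n,a,b in[("out",(299,309),(540,294)),("in",(218,250),(438,342)),("post",(213,80),(175,243)),("dial",(271,124),(255,205)),("jar",(351,390),(600,270)),("tip",(224,180),(292,281)),("tin",(323,305),(422,225))]:
    r=tri(S(*a),T(*b));print(n,r.x.round(4),r.fun.round(1))
def f(p):
    x,y,w,bx,a,px,gx=p;P=p[:3]
    r=.045;hx,hz=r*np.sin(a),.14+r*np.cos(a)
    base=[(bx+.165,-.065,.02),(bx-.165,-.065,.02),(bx-.165,.065,.02),(bx+.165,.065,.02)]
    e=[proj("top",J2W(P,base))-[T(303,138),T(432,436),T(312,490),T(182,188)],
       proj("side",J2W(P,[base[0],base[1],base[2]]))-[S(345,218),S(149,375),S(70,308)],
       proj("top",J2W(P,[(hx,-.199,hz),(hx,-.099,hz),(px,.082,.195),(gx,0,.179)]))-[T(540,294),T(438,342),T(175,243),T(255,205)],
       proj("side",J2W(P,[(hx,-.199,hz),(hx,-.099,hz),(px,.082,.195),(gx,0,.179)]))-[S(299,309),S(218,250),S(213,80),S(271,124)]]
    return np.concatenate(e).ravel()
r=least_squares(f,[.55,.08,.35,.05,0,.13,.13],loss="soft_l1");p=r.x
print(p.round(4));print(f(p).reshape(-1,2).round(1).tolist())
P=p[:3];a=p[4]
for n,j in dict(axis=(0,-.155,.14),handle=(.045*np.sin(a),-.155,.14+.045*np.cos(a)),post=(p[5],.082,.175),postmoved=(p[5]-.05,.082,.175)).items():
    w=J2W(P,j)[0];print(n,w.round(4),np.hypot(*w[:2]).round(3))
E
```

```text
out [ 0.5864 -0.1097  0.1868] [-0.1  0.   0.  -0.1]
in [ 0.5448 -0.0166  0.1895] [ 0. -0. -0.  0.]
post [0.6413 0.2175 0.1903] [-0.1  0.   0.  -0.1]
dial [0.6791 0.1462 0.1723] [-0.4  0.   0.2 -0.5]
jar [ 0.6185 -0.1711  0.1195] [-0.2  0.   0.1 -0.3]
tip [0.6128 0.1172 0.137 ] [-0.1  0.   0.  -0.1]
tin [ 0.6842 -0.0049  0.0285] [-0.4  0.   0.2 -0.5]
[0.5104 0.0743 0.3895 0.0969 0.     0.1737 0.1801]
[[-0.3, -0.5], [0.8, 0.2], [0.7, 0.0], [0.1, -0.1], [-0.0, -0.5], [-0.7, -1.2], [-1.1, -1.5], [0.0, 0.1], [0.2, -0.7], [0.2, 0.0], [0.9, -0.3], [-0.3, 0.5], [1.0, 0.9], [-0.2, -0.8], [-0.4, -0.7]]
axis [ 0.5692 -0.0691  0.14  ] 0.573
handle [ 0.5692 -0.0691  0.185 ] 0.573
post [0.6399 0.2162 0.175 ] 0.675
postmoved [0.5937 0.1972 0.175 ] 0.626
```

```bash
python3 - <<'E'
from h import *
a=robot.camera("side")[130:205,220:290];b=robot.camera("top")[155:220,205:265]
a=cv2.resize(a,(390,418),interpolation=cv2.INTER_CUBIC);b=cv2.resize(b,(400,433),interpolation=cv2.INTER_CUBIC)
im=np.zeros((433,800,3),np.uint8);im[:418,:390]=a;im[:433,400:]=b
cv2.imwrite("pics/z2.png",im)
E
```

```text
(no output)
```

View pics/z2.png

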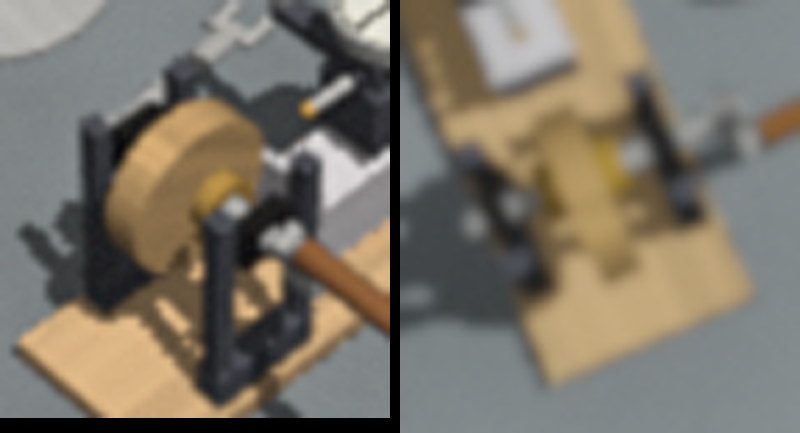

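The panel shows four cheek-post tops in each view: top at (640,80), (688,205), (470,155), (523,265), and side at (305,160), (218,220), (187,70), (95,120). Their mean gives the shaft position.

```bash
python3 - <<'E'
from h import *
P=np.array([.5104,.0743,.3895])
t=[(640,80),(688,205),(470,155),(523,265)];s=[(305,160),(218,220),(187,70),(95,120)]
c,sn=np.cos(P[2]),np.sin(P[2])
for a,b in zip(t,s):
    pt=np.array([(a[0]-400)/6.667+205,a[1]/6.667+155]);ps=np.array([b[0]/5.571+220,b[1]/5.571+130])
    for X in(plane("top",pt,.175),plane("side",ps,.175),tri(ps,pt).x):
        d=X[:2]-P[:2];print(np.round([c*d[0]+sn*d[1],-sn*d[0]+c*d[1],X[2]],4),end=" ")
    print()
for n,X in dict(o=[.5864,-.1097],i=[.5448,-.0166],post=[.6413,.2175],dial=[.6791,.1462],tip=[.6128,.1172],jar=[.6185,-.1711],tin=[.6842,-.0049]).items():
    d=np.array(X)-P[:2];print(n,np.round([c*d[0]+sn*d[1],-sn*d[0]+c*d[1]],4))
E
```

```text
[ 0.0546 -0.0491  0.175 ] [ 0.055  -0.0512  0.175 ] [ 0.0556 -0.0498  0.1734] 
[-0.0185 -0.0454  0.175 ] [-0.0109 -0.0498  0.175 ] [-0.0147 -0.0486  0.1763] 
[0.0544 0.0518 0.175 ] [0.0579 0.0447 0.175 ] [0.0581 0.0494 0.1712] 
[-0.0122  0.0494  0.175 ] [-0.0072  0.0514  0.175 ] [-0.0115  0.0482  0.18  ] 
o [ 0.0004 -0.1991]
i [-0.0027 -0.0972]
post [0.1755 0.0828]
dial [0.1834 0.0025]
tip [0.111  0.0008]
jar [ 0.0068 -0.2681]
tin [ 0.1307 -0.1393]
```

```bash
cat >> h.py <<'E'
YAW=.3895;E=np.array([np.cos(YAW),np.sin(YAW)])
P=np.r_[np.array([.5104,.0743])+.0235*E,YAW]
def st():
    o=robot.get_obs();R=Ro.from_quat(o["tool_rot"]).as_matrix()
    return o,R
def delta(W):
    o,R=st();return (R.T@(np.array(W)-o["position"]))
def jig(X):
    c,s=np.cos(YAW),np.sin(YAW);d=np.array(X)[:2]-P[:2]
    return np.r_[c*d[0]+s*d[1],-s*d[0]+c*d[1],X[2]]
def rep():
    o,R=st();f=o["ft_force"];c,s=np.cos(YAW),np.sin(YAW)
    print("t",round(o["time"],2),"jig",jig(o["position"]).round(4),"Fjig",np.round([c*f[0]+s*f[1],-s*f[0]+c*f[1],f[2]],1),"w",round(o["grip_width"],4),round(o["grip_force"],1),"ytool deg",np.degrees(np.arctan2(R[1,1],R[0,1])).round(2),"tilt",R[:2,2].round(4),"q6",o["q"][5].round(2))
E
python3 -m jog '[0.087,0,0,0,1, 0.087,0,0,0,1, 0.087,0,0,0,1, 0.087,0,0,0,1, 0.087,0,0,0,1.01, 0.087,0,0,0,0]' 20
python3 -c "
from h import *
rep();print(delta([.641,.2165,.2436]))"
```

```text
time: 1.85
position: [0.1893, 0.5956, 0.2445]
tool_rot: [0.556, 0.831, -0.0, 0.0]
ft_force: [-0.5, 0.1, -1.1]
grip_width: 0.0873
grip_force: 0.0
t 1.85 jig [-0.1226  0.6042  0.2445] Fjig [-0.4  0.3 -1.1] w 0.0873 0.0 ytool deg 22.38 tilt [ 0. -0.] q6 0.69
[-0.52255103  0.27328943  0.00095575]
```

```bash
python3 -m jog '[0.087,-0.0435,0.0228,0,0, 0.087,-0.0435,0.0228,0,0, 0.087,-0.0435,0.0228,0,0, 0.087,-0.0435,0.0228,0,0, 0.087,-0.0435,0.0228,0,0, 0.087,-0.0435,0.0228,0,0, 0.087,-0.0435,0.0228,0,0, 0.087,-0.0435,0.0228,0,0, 0.087,-0.0435,0.0228,0,0, 0.087,-0.0435,0.0228,0,0, 0.087,-0.0435,0.0228,0,0, 0.087,-0.0435,0.0228,0,0, 0.087,0,0,0,0, 0.087,0,0,0,0]'
python3 - <<'E'
from h import *
rep();print(delta([.641,.2165,.178]))
a=robot.camera("side")[100:190,250:330];b=robot.camera("top")[110:190,170:250]
im=np.hstack([cv2.resize(a,(400,450),interpolation=cv2.INTER_CUBIC),cv2.resize(b,(400,450)[::1],interpolation=cv2.INTER_CUBIC)])
cv2.imwrite("pics/p1.png",im)
E
```

```text
time: 3.6
position: [0.6397, 0.2162, 0.2441]
tool_rot: [0.557, 0.831, -0.0, -0.001]
ft_force: [0.3, 0.4, -0.1]
grip_width: 0.0869
grip_force: 0.0
t 3.6 jig [0.15   0.0822 0.2441] Fjig [ 0.4  0.3 -0.1] w 0.0869 0.0 ytool deg 22.33 tilt [-0.0016  0.0003] q6 -0.23
[-0.00031775  0.00142721  0.06609988]
```

View pics/p1.png

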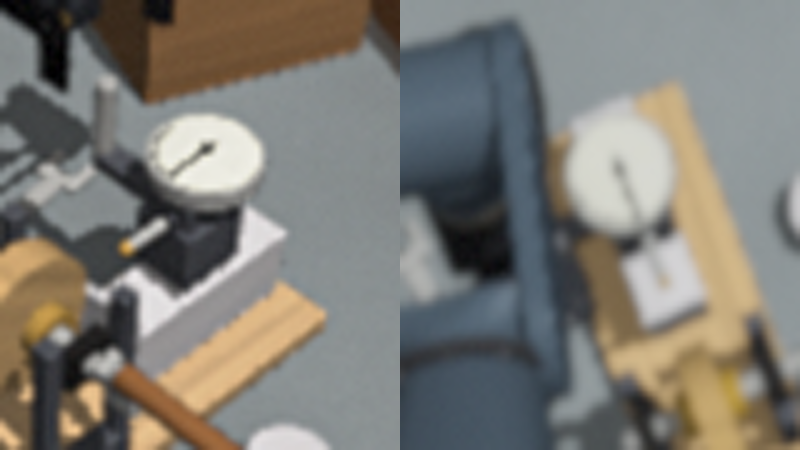

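The side view shows the fingers at (50,70) and (155,15), on either side of the post at (105,80). I'll descend and grip.

```bash
python3 -m jog '[0.087,0,0,0.011,0, 0.087,0,0,0.011,0, 0.087,0,0,0.011,0, 0.087,0,0,0.011,0, 0.087,0,0,0.011,0, 0.087,0,0,0.011,0, 0.087,0,0,0,0, 0.012,0,0,0,0, 0.012,0,0,0,0, 0.012,0,0,0,0, 0.012,0,0,0,0, 0.012,0,0,0,0, 0.012,0,0,0,0]' 20
python3 -c "
from h import *
rep()"
```

```text
time: 5.32
position: [0.6403, 0.2162, 0.1786]
tool_rot: [0.557, 0.83, -0.0, 0.0]
ft_force: [-0.0, -0.0, 0.9]
grip_width: 0.0347
grip_force: 0.0
t 5.33 jig [0.1505 0.082  0.1786] Fjig [-0.  -0.   0.9] w 0.0347 0.0 ytool deg 22.27 tilt [ 0. -0.] q6 -0.23
```

```bash
python3 -m jog '[0.012,0,0,0,0, 0.012,0,0,0,0, 0.012,0,0,0,0, 0.012,0,0,0,0, 0.012,0,0,0,0]' 20
python3 -c "
from h import *
rep()"
```

```text
time: 5.95
position: [0.6421, 0.2169, 0.1786]
tool_rot: [0.557, 0.83, 0.002, 0.001]
ft_force: [4.5, 1.9, -2.9]
grip_width: 0.0155
grip_force: 20.0
t 5.95 jig [0.1525 0.0819 0.1786] Fjig [ 4.8  0.  -2.9] w 0.0155 20.0 ytool deg 22.25 tilt [0.0042 0.0016] q6 -0.23
```

```bash
python3 -m jog '[0.012,0,-0.005,0,0, 0.012,0,-0.005,0,0, 0.012,0,-0.005,0,0, 0.012,0,-0.005,0,0, 0.012,0,-0.005,0,0, 0.012,0,-0.005,0,0, 0.012,0,-0.005,0,0, 0.012,0,-0.005,0,0, 0.012,0,-0.004,0,0, 0.012,0,-0.004,0,0, 0.012,0,-0.003,0,0, 0.012,0,0,0,0]'
python3 -c "
from h import *
rep()"
```

```text
time: 7.45
position: [0.5958, 0.1983, 0.1786]
tool_rot: [0.558, 0.83, 0.003, 0.002]
ft_force: [6.0, 4.9, -5.5]
grip_width: 0.0155
grip_force: 20.0
t 7.45 jig [0.1026 0.0823 0.1786] Fjig [ 7.4  2.3 -5.5] w 0.0155 20.0 ytool deg 22.23 tilt [0.0065 0.0032] q6 -0.25
```

```bash
python3 -m jog '[0.012,0,-0.002,0,0, 0.012,0,-0.002,0,0, 0.012,0,-0.002,0,0, 0.012,0,0,0,0]'
python3 -c "
from h import *
rep()"; python3 -m jog '[0.012,0,-0.002,0,0, 0.012,0,-0.002,0,0, 0.012,0,0,0,0, 0.012,0,0,0,0]'
python3 -c "
from h import *
rep()"
```

```text
time: 7.95
position: [0.5955, 0.1982, 0.1788]
tool_rot: [0.558, 0.83, 0.009, 0.006]
ft_force: [17.9, 10.5, -13.1]
grip_width: 0.0155
grip_force: 21.4
t 7.95 jig [0.1023 0.0823 0.1788] Fjig [ 20.6   2.9 -13.1] w 0.0155 21.4 ytool deg 22.17 tilt [0.0187 0.008 ] q6 -0.25
time: 8.45
position: [0.5954, 0.198, 0.179]
tool_rot: [0.558, 0.83, 0.012, 0.008]
ft_force: [24.6, 14.9, -18.5]
grip_width: 0.0162
grip_force: 20.9
t 8.45 jig [0.1021 0.0822 0.179 ] Fjig [ 28.4   4.4 -18.5] w 0.0162 20.9 ytool deg 22.12 tilt [0.0268 0.0109] q6 -0.25
```

The force rises with no further motion, so the carriage is at its stop. I'll relax the push, release and rise.

```bash
python3 -m jog '[0.012,0,0.003,0,0, 0.012,0,0.003,0,0, 0.012,0,0.003,0,0, 0.012,0,0,0,0, 0.045,0,0,0,0, 0.045,0,0,0,0, 0.045,0,0,0,0, 0.045,0,0,0,0, 0.045,0,0,-0.015,0, 0.045,0,0,-0.015,0, 0.045,0,0,-0.02,0, 0.045,0,0,-0.02,0, 0.045,0,0,0,0]'
python3 - <<'E'
from h import *
rep()
E
```

```text
time: 10.07
position: [0.5937, 0.1967, 0.2516]
tool_rot: [0.557, 0.83, 0.002, 0.002]
ft_force: [-0.5, -0.4, 0.5]
grip_width: 0.0447
grip_force: 0.0
t 10.07 jig [0.1    0.0816 0.2516] Fjig [-0.6 -0.2  0.5] w 0.0447 0.0 ytool deg 22.26 tilt [0.006  0.0009] q6 -0.25
```

```bash
python3 -m jog '[0.087,-0.0237,-0.0123,0,0, 0.087,-0.0237,-0.0123,0,0, 0.087,-0.0237,-0.0123,0,0, 0.087,-0.0237,-0.0123,0,0, 0.087,-0.0237,-0.0123,0,0, 0.087,-0.0237,-0.0123,0,0, 0.087,-0.0237,-0.0123,0,0, 0.087,-0.0237,-0.0123,0,0, 0.087,-0.0237,-0.0123,0,0, 0.087,-0.0237,-0.0123,0,0, 0.087,0,0,0,0, 0.087,0,0,0,0]'
python3 - <<'E'
from h import *
rep()
s=robot.camera("side");t=robot.camera("top")
a=s[110:230,230:350];b=t[110:230,170:290]
im=np.hstack([cv2.resize(a,(400,400),interpolation=cv2.INTER_CUBIC),cv2.resize(b,(400,400),interpolation=cv2.INTER_CUBIC)])
cv2.imwrite("pics/p2.png",im)
E
```

```text
time: 11.58
position: [0.5678, -0.0689, 0.2482]
tool_rot: [0.557, 0.83, 0.0, -0.001]
ft_force: [0.0, -0.0, -1.0]
grip_width: 0.0868
grip_force: 0.0
t 11.57 jig [-0.0248 -0.1543  0.2482] Fjig [ 0.  -0.1 -1. ] w 0.0868 0.0 ytool deg 22.25 tilt [-0.0008  0.0008] q6 -0.7
```

View pics/p2.png

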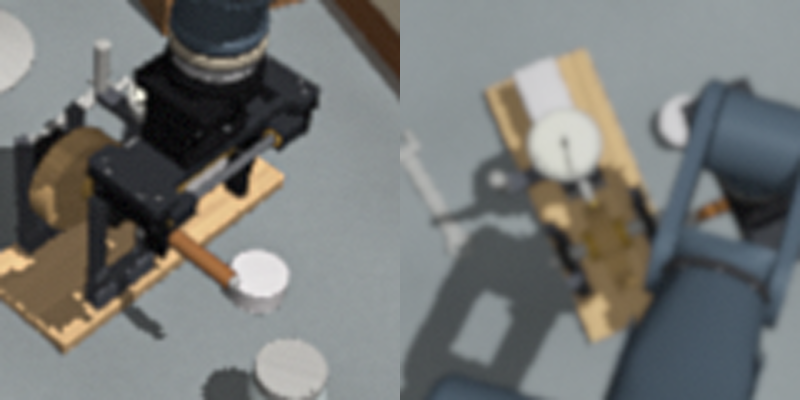

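The side view shows the gripper body lying along jig x with the handle passing under it at (185,245), between the fingers. The top view shows the gauge home next to the drum. Next I descend and close with a light grip.

```bash
python3 -m jog '[0.087,0,0,0.012,0, 0.087,0,0,0.011,0, 0.087,0,0,0.011,0, 0.087,0,0,0.011,0, 0.087,0,0,0.011,0, 0.087,0,0,0.011,0, 0.087,0,0,0,0, 0.015,0,0,0,0, 0.015,0,0,0,0, 0.015,0,0,0,0, 0.015,0,0,0,0, 0.015,0,0,0,0, 0.015,0,0,0,0, 0.015,0,0,0,0]' 15
python3 -c "
from h import *
rep()"; python3 -m jog '[0.015,0,0,0,0, 0.015,0,0,0,0, 0.015,0,0,0,0]' 15
python3 -c "
from h import *
rep()"
```

```text
time: 13.42
position: [0.5682, -0.0694, 0.1815]
tool_rot: [0.557, 0.83, 0.0, 0.0]
ft_force: [1.7, 0.5, -0.5]
grip_width: 0.0248
grip_force: 0.8
t 13.43 jig [-0.0246 -0.1549  0.1815] Fjig [ 1.7 -0.2 -0.5] w 0.0248 0.8 ytool deg 22.26 tilt [0.0002 0.0001] q6 -0.71
time: 13.8
position: [0.5684, -0.0693, 0.1816]
tool_rot: [0.557, 0.83, 0.0, 0.0]
ft_force: [3.1, 1.5, -1.2]
grip_width: 0.0175
grip_force: 15.0
t 13.8 jig [-0.0243 -0.1549  0.1816] Fjig [ 3.4  0.2 -1.2] w 0.0175 15.0 ytool deg 22.26 tilt [0.0006 0.0002] q6 -0.71
```

```bash
cat >> h.py <<'E'
def rect(c,cx=.1066,n=240,h=.06):
    im=robot.camera(c);g=np.linspace(-h,h,n)
    X,Y=np.meshgrid(g,g) # cols: jig x, rows: jig y
    uv=proj(c,J2W(P,np.c_[cx+X.ravel(),Y.ravel(),np.full(X.size,.179)])).astype(np.float32)
    return cv2.remap(im,uv[:,0].reshape(n,n),uv[:,1].reshape(n,n),cv2.INTER_CUBIC),g
def needle(c,save=None):
    r,g=rect(c);G=cv2.cvtColor(r,cv2.COLOR_BGR2GRAY).astype(np.float32)
    hsv=cv2.cvtColor(r,cv2.COLOR_BGR2HSV);w=((hsv[...,2]>np.percentile(hsv[...,2],97)*.85)&(hsv[...,1]<60)).astype(np.uint8)
    w=cv2.morphologyEx(w,cv2.MORPH_CLOSE,np.ones((15,15)));w=cv2.morphologyEx(w,cv2.MORPH_OPEN,cv2.getStructuringElement(cv2.MORPH_ELLIPSE,(61,61)))
    k=g[1]-g[0];yy,xx=np.nonzero(w)
    if len(xx)<1000:return None
    (u,v),rad=cv2.minEnclosingCircle(np.c_[xx,yy].astype(np.float32))
    th=np.radians(np.arange(-60,120,.5));rr=np.arange(.010,.034,.0005)/k
    def prof(u,v):
        A=cv2.remap(G,(u-np.cos(th)[:,None]*rr).astype(np.float32),(v+np.sin(th)[:,None]*rr).astype(np.float32),cv2.INTER_LINEAR).mean(1)
        return A
    u,v=xx.mean(),yy.mean()
    A=prof(u,v);i=A.argmin();base=np.median(A);W=np.clip(base-A,0,None)*(abs(th-th[i])<.25)
    if save:
        cv2.line(r,(int(u),int(v)),(int(u-60*np.cos(th[i])),int(v+60*np.sin(th[i]))),(0,0,255),1);cv2.imwrite(save,r)
    return (W*th).sum()/W.sum(),base-A[i],(g[0]+u*k+.1066,g[0]+v*k,rad*k)
E
python3 - <<'E'
from h import *
for c in("top","side"):print(c,needle(c,f"pics/n_{c}.png"))
a=np.hstack([cv2.imread("pics/n_top.png"),cv2.imread("pics/n_side.png")]);cv2.imwrite("pics/n.png",a)
a=np.radians(np.r_[-32.7:150:9])
q=np.c_[.045*np.sin(a),.045*np.cos(a)];d=np.diff(q,axis=0)*1000
for x,y in zip(np.degrees(a[1:]),d):print(round(x,1),"ty %.1f tz %.1f"%(y[0],-y[1]))
E
```

```text
top (np.float64(0.29386045435962344), np.float32(31.99907), (np.float64(0.12047209006110428), np.float64(-0.0012687234713257764), np.float64(0.048827049861892236)))
side None[ WARN:0@2.930] global loadsave.cpp:275 findDecoder imread_('pics/n_side.png'): can't open/read file: check file path/integrity
Traceback (most recent call last):
ValueError: all the input arrays must have same number of dimensions, but the array at index 0 has 3 dimension(s) and the array at index 1 has 1 dimension(s)
```

```bash
python3 - <<'E'
from h import *
a=cv2.imread("pics/n_top.png");r,g=rect("side")
cv2.imwrite("pics/n.png",cv2.resize(np.hstack([a,r]),(800,400)))
E
```

```text
(no output)
```

View pics/n.png

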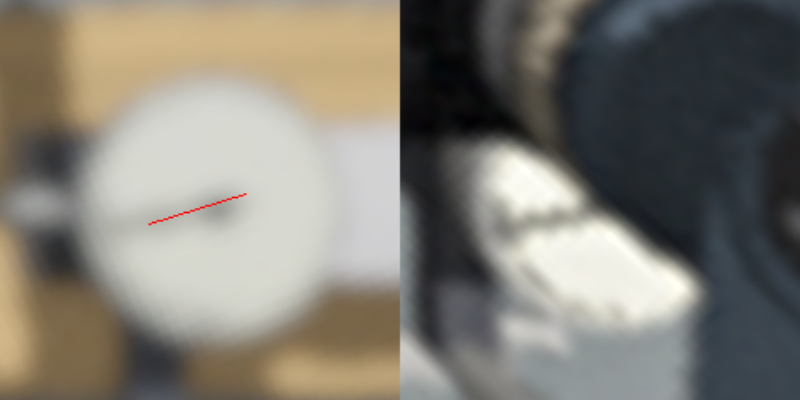

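The left panel (top camera, rectified) shows the dial centred at (205,210), with the needle running from the hub at (218,208) to about (115,232), roughly 0.23 rad. I'll switch to a PCA on the dark needle pixels inside that disc.

```bash
cat >> h.py <<'E'
def needle():
    v=[]
    for _ in range(2):
        r,g=rect("top");G=cv2.cvtColor(r,cv2.COLOR_BGR2GRAY).astype(float)
        X,Y=np.meshgrid(g,g);m=np.hypot(X-.0018,Y-.003)<.031
        D=np.clip(np.median(G[m])-G-6,0,None)*m
        x0,y0=(D*X).sum()/D.sum(),(D*Y).sum()/D.sum();C=np.cov(np.c_[X.ravel()-x0,Y.ravel()-y0].T,aweights=D.ravel())
        w,V=np.linalg.eigh(C);e=V[:,1]*-np.sign(V[0,1]);v.append((np.arctan2(e[1],-e[0]),w[1]/w[0]))
    return np.mean(v,0)
def log():
    import json
    o,R=st();rep();nd=needle();x,y,z=jig(o["position"]);f=o["ft_force"]
    fx=np.cos(YAW)*f[0]+np.sin(YAW)*f[1]
    print("needle",nd.round(3),"ang(z0=.1437)",np.degrees(np.arctan2(x,z-.1437)).round(1),"rad",np.hypot(x,z-.1437).round(4))
    open("log.txt","a").write(json.dumps([float(t) for t in(o["time"],x,y,z,fx,f[2],nd[0])])+"\n")
E
python3 - <<'E'
from h import *
log()
a=np.radians(np.r_[-32.7:360:9])
q=np.c_[.045*np.sin(a),.045*np.cos(a)];d=np.diff(q,axis=0)
for x,y in zip(np.degrees(a[1:]),d):print(int(x),"%.4f,%.4f"%(y[0],-y[1]),end="; ")
E
```

```text
t 13.95 jig [-0.0245 -0.1549  0.1815] Fjig [ 2.7  1.7 -0.8] w 0.0173 15.0 ytool deg 22.26 tilt [0.0002 0.0001] q6 -0.71
needle [0.283 3.293] ang(z0=.1437) -33.0 rad 0.0451
-23 0.0062,-0.0033; -14 0.0067,-0.0023; -5 0.0069,-0.0013; 3 0.0071,-0.0001; 12 0.0070,0.0010; 21 0.0068,0.0020; 30 0.0064,0.0031; 39 0.0058,0.0040; 48 0.0051,0.0049; 57 0.0043,0.0056; 66 0.0033,0.0062; 75 0.0023,0.0067; 84 0.0013,0.0069; 93 0.0001,0.0071; 102 -0.0010,0.0070; 111 -0.0020,0.0068; 120 -0.0031,0.0064; 129 -0.0040,0.0058; 138 -0.0049,0.0051; 147 -0.0056,0.0043; 156 -0.0062,0.0033; 165 -0.0067,0.0023; 174 -0.0069,0.0013; 183 -0.0071,0.0001; 192 -0.0070,-0.0010; 201 -0.0068,-0.0020; 210 -0.0064,-0.0031; 219 -0.0058,-0.0040; 228 -0.0051,-0.0049; 237 -0.0043,-0.0056; 246 -0.0033,-0.0062; 255 -0.0023,-0.0067; 264 -0.0013,-0.0069; 273 -0.0001,-0.0071; 282 0.0010,-0.0070; 291 0.0020,-0.0068; 300 0.0031,-0.0064; 309 0.0040,-0.0058; 318 0.0049,-0.0051; 327 0.0056,-0.0043; 336 0.0062,-0.0033; 345 0.0067,-0.0023; 354 0.0069,-0.0013;
```

```bash
python3 -m jog '[0.015,0,0.0062,-0.0033,0, 0.015,0,0.0067,-0.0023,0, 0.015,0,0.0069,-0.0013,0, 0.015,0,0,0,0]' 25
python3 -c "
from h import *
log()"
```

```text
time: 14.55
position: [0.5864, -0.062, 0.1884]
tool_rot: [0.557, 0.83, -0.0, -0.0]
ft_force: [-2.4, -2.9, -1.2]
grip_width: 0.0173
grip_force: 25.0
t 14.55 jig [-0.005  -0.155   0.1884] Fjig [-3.3 -1.8 -1.2] w 0.0173 25.0 ytool deg 22.3 tilt [-0.0011 -0.0004] q6 -0.68
needle [0.286 3.235] ang(z0=.1437) -6.3 rad 0.045
```

```bash
python3 -m jog '[0.015,0,0.0071,-0.0001,0, 0.015,0,0.007,0.001,0, 0.015,0,0.0068,0.002,0, 0.015,0,0,0,0]' 25
python3 -c "
from h import *
log()"
```

```text
time: 15.15
position: [0.6067, -0.0539, 0.1855]
tool_rot: [0.557, 0.83, 0.0, 0.001]
ft_force: [-1.2, -3.4, -0.4]
grip_width: 0.0171
grip_force: 25.0
t 15.15 jig [ 0.0169 -0.1551  0.1855] Fjig [-2.4 -2.7 -0.4] w 0.0171 25.0 ytool deg 22.27 tilt [0.0015 0.    ] q6 -0.66
needle [-1.05  1.97] ang(z0=.1437) 22.0 rad 0.0451
```

```bash
cat >> h.py <<'E'
def ray(r,g,hub=(.0054,.0024)):
    G=cv2.cvtColor(r,cv2.COLOR_BGR2GRAY).astype(np.float32);G=cv2.GaussianBlur(G,(0,0),1);k=g[1]-g[0]
    th=np.radians(np.arange(-60,120,1.));rr=np.arange(.008,.027,.0005)
    A=cv2.remap(G,((hub[0]-np.cos(th)[:,None]*rr-g[0])/k).astype(np.float32),((hub[1]+np.sin(th)[:,None]*rr-g[0])/k).astype(np.float32),cv2.INTER_LINEAR).mean(1)
    D=np.median(A)-A;i=D.argmax();W=np.clip(D-.3*D[i],0,None)*(abs(th-th[i])<.3)
    return (W*th).sum()/W.sum(),D[i]
def needle():
    v=[]
    for _ in range(2):
        r,g=rect("top");cv2.imwrite("pics/raw_%.2f.png"%robot.get_obs()["time"],r);v.append(ray(r,g))
    return np.mean(v,0)
E
python3 - <<'E'
from h import *
print(ray(cv2.imread("pics/n_top.png"),np.linspace(-.06,.06,240)))
print(needle());r,g=rect("top");cv2.imwrite("pics/n2.png",cv2.resize(r,(480,480)))
E
```

```text
(np.float64(0.1906543809878738), np.float32(49.248047))
[ 0.51841699 43.32683563]
```

View pics/n2.png

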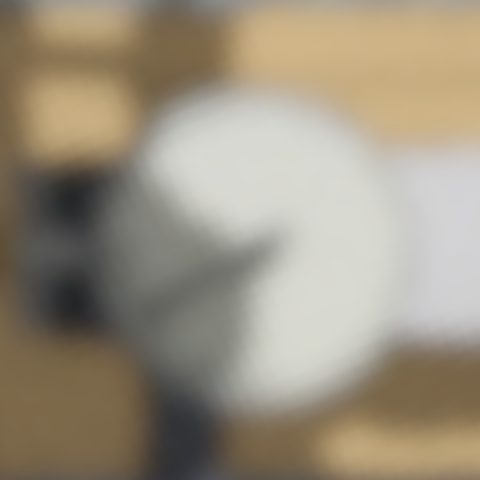

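The picture shows a shadow over the dial's left part, with the needle from (275,243) to (130,310), about 0.43 rad. I'll use a ridge filter that ignores shadow edges.

```bash
cat >> h.py <<'E'
def ray(r,g,hub=(.0070,.0014)):
    G=cv2.cvtColor(r,cv2.COLOR_BGR2GRAY).astype(np.float32);G=cv2.GaussianBlur(G,(0,0),1.5);k=g[1]-g[0]
    th=np.radians(np.arange(-60,120,1.));rr=np.arange(.010,.032,.0005)
    A=cv2.remap(G,((hub[0]-np.cos(th)[:,None]*rr-g[0])/k).astype(np.float32),((hub[1]+np.sin(th)[:,None]*rr-g[0])/k).astype(np.float32),cv2.INTER_LINEAR)
    n=16;D=np.zeros_like(A);D[n:-n]=np.clip(np.minimum(A[2*n:],A[:-2*n])-A[n:-n],0,25);D=D.mean(1)
    i=D.argmax();W=np.clip(D-.3*D[i],0,None)*(abs(th-th[i])<.25)
    return (W*th).sum()/W.sum(),D[i]
E
python3 - <<'E'
from h import *
g=np.linspace(-.06,.06,240)
import glob
for f in sorted(glob.glob("pics/raw*.png")):print(f,ray(cv2.imread(f),g),ray(cv2.imread(f),g,(.0054,.0024)))
E
python3 -m jog '[0.015,0,0.0064,0.0031,0, 0.015,0,0.0058,0.004,0, 0.015,0,0.0051,0.0049,0, 0.015,0,0,0,0]' 25
python3 -c "
from h import *
log()"
```

```text
pics/raw_15.30.png (np.float64(0.5305677982242198), np.float32(14.8621645)) (np.float64(0.5256885605919188), np.float32(14.068957))
pics/raw_15.35.png (np.float64(0.5211183479754968), np.float32(13.960001)) (np.float64(0.5149061618340293), np.float32(13.3724575))
time: 15.9
position: [0.6228, -0.0473, 0.173]
tool_rot: [0.557, 0.83, 0.0, 0.001]
ft_force: [-1.0, -2.9, 0.4]
grip_width: 0.0173
grip_force: 25.0
t 15.9 jig [ 0.0343 -0.1552  0.173 ] Fjig [-2.  -2.3  0.4] w 0.0173 25.0 ytool deg 22.27 tilt [0.0015 0.    ] q6 -0.64
needle [ 0.722 13.708] ang(z0=.1437) 49.5 rad 0.0452
```

```bash
python3 -m jog '[0.015,0,0.0043,0.0056,0, 0.015,0,0.0033,0.0062,0, 0.015,0,0.0023,0.0067,0, 0.015,0,0,0,0]' 25
python3 -c "
from h import *
log()"
```

```text
time: 16.5
position: [0.6316, -0.0438, 0.1543]
tool_rot: [0.557, 0.83, 0.0, 0.0]
ft_force: [1.7, -3.2, -0.2]
grip_width: 0.0174
grip_force: 25.0
t 16.5 jig [ 0.0438 -0.1553  0.1543] Fjig [ 0.4 -3.6 -0.2] w 0.0174 25.0 ytool deg 22.26 tilt [ 0.001  -0.0001] q6 -0.63
needle [ 0.914 13.908] ang(z0=.1437) 76.4 rad 0.0451
```

```bash
python3 -m jog '[0.015,0,0.0013,0.0069,0, 0.015,0,0.0001,0.0071,0, 0.015,0,-0.001,0.007,0, 0.015,0,0,0,0]' 25
python3 -c "
from h import *
log()"
```

```text
time: 17.1
position: [0.6314, -0.0438, 0.1331]
tool_rot: [0.557, 0.83, -0.0, 0.0]
ft_force: [2.0, -4.1, -0.9]
grip_width: 0.0175
grip_force: 25.0
t 17.1 jig [ 0.0436 -0.1552  0.1331] Fjig [ 0.3 -4.6 -0.9] w 0.0175 25.0 ytool deg 22.26 tilt [ 0.0001 -0.0003] q6 -0.63
needle [ 1.02  15.127] ang(z0=.1437) 103.7 rad 0.0449
```

```bash
python3 -m jog '[0.015,0,-0.002,0.0068,0, 0.015,0,-0.0031,0.0064,0, 0.015,0,-0.004,0.0058,0, 0.015,0,0,0,0]' 25
python3 -c "
from h import *
log()"
```

```text
time: 17.7
position: [0.6222, -0.0475, 0.114]
tool_rot: [0.557, 0.83, -0.001, -0.0]
ft_force: [2.4, -3.9, -0.4]
grip_width: 0.0173
grip_force: 25.0
t 17.7 jig [ 0.0337 -0.1551  0.114 ] Fjig [ 0.8 -4.5 -0.4] w 0.0173 25.0 ytool deg 22.27 tilt [-0.0012 -0.0005] q6 -0.64
needle [0.619 1.252] ang(z0=.1437) 131.4 rad 0.045
```

```bash
python3 -m jog '[0.015,0,-0.0049,0.0051,0, 0.015,0,-0.0056,0.0043,0, 0.015,0,-0.0062,0.0033,0, 0.015,0,0,0,0]' 25
python3 -c "
from h import *
log()"
```

```text
time: 18.3
position: [0.6062, -0.0539, 0.1014]
tool_rot: [0.557, 0.83, -0.001, -0.001]
ft_force: [2.9, -4.1, -1.1]
grip_width: 0.0175
grip_force: 25.0
t 18.3 jig [ 0.0165 -0.155   0.1014] Fjig [ 1.1 -4.8 -1.1] w 0.0175 25.0 ytool deg 22.27 tilt [-0.0019 -0.0004] q6 -0.66
needle [ 0.982 17.544] ang(z0=.1437) 158.7 rad 0.0454
```

```bash
python3 -m jog '[0.015,0,-0.0067,0.0023,0, 0.015,0,-0.0069,0.0013,0, 0.015,0,-0.0071,0.0001,0, 0.015,0,0,0,0]' 25
python3 -c "
from h import *
log()"
```

```text
time: 18.9
position: [0.5871, -0.0615, 0.0981]
tool_rot: [0.557, 0.83, -0.0, -0.001]
ft_force: [2.3, -3.6, 0.2]
grip_width: 0.0173
grip_force: 25.0
t 18.9 jig [-0.0041 -0.1547  0.0981] Fjig [ 0.8 -4.2  0.2] w 0.0173 25.0 ytool deg 22.26 tilt [-0.0017 -0.    ] q6 -0.68
needle [ 0.806 20.032] ang(z0=.1437) -174.8 rad 0.0458
```

```bash
python3 -m jog '[0.015,0,-0.007,-0.001,0, 0.015,0,-0.0068,-0.002,0, 0.015,0,-0.0064,-0.0031,0, 0.015,0,0,0,0]' 25
python3 -c "
from h import *
log()"
```

```text
time: 19.5
position: [0.569, -0.0688, 0.1046]
tool_rot: [0.557, 0.83, -0.0, -0.0]
ft_force: [2.9, -3.0, -1.7]
grip_width: 0.0174
grip_force: 25.0
t 19.5 jig [-0.0236 -0.1546  0.1046] Fjig [ 1.5 -3.9 -1.7] w 0.0174 25.0 ytool deg 22.25 tilt [-0.0007  0.0004] q6 -0.7
needle [ 0.61  16.674] ang(z0=.1437) -148.8 rad 0.0457
```

```bash
python3 -m jog '[0.015,0,-0.0058,-0.004,0, 0.015,0,-0.0051,-0.0049,0, 0.015,0,-0.0043,-0.0056,0, 0.015,0,0,0,0]' 25
python3 -c "
from h import *
log()"
```

```text
time: 20.1
position: [0.5549, -0.0744, 0.1197]
tool_rot: [0.557, 0.83, -0.0, -0.0]
ft_force: [3.6, -0.8, -2.6]
grip_width: 0.0174
grip_force: 25.0
t 20.1 jig [-0.0388 -0.1545  0.1197] Fjig [ 3.  -2.1 -2.6] w 0.0174 25.0 ytool deg 22.25 tilt [-0.0007  0.0003] q6 -0.72
needle [ 0.441 19.884] ang(z0=.1437) -121.7 rad 0.0456
```

```bash
python3 -m jog '[0.015,0,-0.0033,-0.0062,0, 0.015,0,-0.0023,-0.0067,0, 0.015,0,-0.0013,-0.0069,0, 0.015,0,0,0,0]' 25
python3 -c "
from h import *
log()"
```

```text
time: 20.7
position: [0.5487, -0.077, 0.1396]
tool_rot: [0.557, 0.83, 0.0, -0.0]
ft_force: [2.4, -0.0, -3.0]
grip_width: 0.0171
grip_force: 25.0
t 20.7 jig [-0.0455 -0.1545  0.1396] Fjig [ 2.2 -0.9 -3. ] w 0.0171 25.0 ytool deg 22.26 tilt [-0.0004  0.0003] q6 -0.73
needle [ 0.292 17.798] ang(z0=.1437) -95.2 rad 0.0457
```

```bash
python3 -m jog '[0.015,0,-0.0001,-0.0071,0, 0.015,0,0.001,-0.007,0, 0.015,0,0.002,-0.0068,0, 0.015,0,0,0,0]' 25
python3 -c "
from h import *
log()"
```

```text
time: 21.3
position: [0.5516, -0.0759, 0.1604]
tool_rot: [0.557, 0.83, -0.0, -0.0]
ft_force: [1.0, -0.2, -4.7]
grip_width: 0.0173
grip_force: 25.0
t 21.3 jig [-0.0424 -0.1546  0.1604] Fjig [ 0.9 -0.5 -4.7] w 0.0173 25.0 ytool deg 22.28 tilt [-0.0004  0.0002] q6 -0.73
needle [ 0.228 18.411] ang(z0=.1437) -68.5 rad 0.0456
```

```bash
python3 -m jog '[0.015,0,0.0031,-0.0064,0, 0.015,0,0.004,-0.0058,0, 0.015,0,0.0049,-0.0051,0, 0.015,0,0,0,0]' 25
python3 -c "
from h import *
log()"
```

```text
time: 21.9
position: [0.5631, -0.0713, 0.1777]
tool_rot: [0.557, 0.83, 0.0, 0.0]
ft_force: [-1.2, 0.1, -3.8]
grip_width: 0.0173
grip_force: 25.0
t 21.9 jig [-0.03   -0.1547  0.1777] Fjig [-1.1  0.6 -3.8] w 0.0173 25.0 ytool deg 22.29 tilt [0.0001 0.    ] q6 -0.71
needle [ 0.242 18.861] ang(z0=.1437) -41.4 rad 0.0454
```

```bash
python3 -m jog '[0.015,0,0.0056,-0.0043,0, 0.015,0,0.0062,-0.0033,0, 0.015,0,0.0067,-0.0023,0, 0.015,0,0,0,0]' 25
python3 - <<'E'
from h import *
log()
import json
L=np.array([json.loads(l) for l in open("log.txt")])
g=np.linspace(-.06,.06,240)
L[3:3]=L[3:3]
L=L[2:];L[0,6]=.526   # first good one at 22 deg (re-read)
L=L[[i for i in range(len(L)) if abs(L[i,6]-.619)>.0008]]
x,z,fx,fz,n=L[:,1],L[:,3],L[:,4],L[:,5],L[:,6]
# circle centre from positions corrected by force/4000
c=least_squares(lambda p:np.hypot(x+fx/4000-p[0],z+fz/4000-p[1])-p[2],[0,.1437,.045]).x;print("circle",c.round(4))
c3=least_squares(lambda p:np.hypot(x-p[0],z-p[1])-.045,[0,.1437]).x;print(c3.round(4))
a=np.arctan2(x-c[0],z-c[1])
for corr in(0,1):
    y=n+corr*40*fx/4000
    A=np.c_[np.ones_like(a),np.cos(a),np.sin(a)];s,*_=np.linalg.lstsq(A,y,rcond=None)
    print("peak deg",np.degrees(np.arctan2(s[2],s[1])).round(1),"mean,amp",s[0].round(3),np.hypot(s[1],s[2]).round(3),"res",(y-A@s).round(3))
print(np.degrees(a).round(0))
E
```

```text
time: 22.5
position: [0.5809, -0.0643, 0.1875]
tool_rot: [0.557, 0.83, 0.0, 0.0]
ft_force: [-2.2, -1.3, -1.4]
grip_width: 0.0172
grip_force: 25.0
t 22.5 jig [-0.0109 -0.1549  0.1875] Fjig [-2.5 -0.4 -1.4] w 0.0172 25.0 ytool deg 22.28 tilt [ 0.0012 -0.    ] q6 -0.69
needle [ 0.335 17.013] ang(z0=.1437) -14.0 rad 0.0452
circle [-0.      0.1432  0.0452]
[-0.0003  0.1435]
peak deg 122.7 mean,amp 0.624 0.412 res [-0.02  -0.017  0.008  0.008  0.023 -0.008 -0.022 -0.002 -0.003  0.01
  0.014  0.01 ]
peak deg 125.5 mean,amp 0.625 0.415 res [-0.025 -0.021  0.023  0.014  0.019 -0.021 -0.029  0.01   0.007  0.015
  0.009 -0.001]
[  22.   49.   76.  103.  158. -175. -149. -121.  -95.  -68.  -41.  -14.]
```

The full turn is done: the crank went from -33° to 346°, and the fit puts the peak at about 124°. I'll keep going forward over the top to that angle.

```bash
python3 -m jog '[0.015,0,0.0069,-0.0013,0, 0.015,0,0.0071,-0.0001,0, 0.015,0,0.007,0.001,0, 0.015,0,0.0068,0.002,0, 0.015,0,0.0064,0.0031,0, 0.015,0,0.0058,0.004,0, 0.015,0,0.0051,0.0049,0, 0.015,0,0.0043,0.0056,0, 0.015,0,0,0,0]' 25
python3 -c "
from h import *
log()"
```

```text
time: 23.72
position: [0.6268, -0.0457, 0.1675]
tool_rot: [0.557, 0.83, 0.001, 0.001]
ft_force: [-0.5, -1.7, 0.4]
grip_width: 0.0169
grip_force: 25.0
t 23.73 jig [ 0.0386 -0.1553  0.1675] Fjig [-1.1 -1.4  0.4] w 0.0169 25.0 ytool deg 22.25 tilt [0.0018 0.0001] q6 -0.64
needle [ 0.792 13.655] ang(z0=.1437) 58.4 rad 0.0453
```

```bash
python3 -m jog '[0.015,0,0.0033,0.0062,0, 0.015,0,0.0023,0.0067,0, 0.015,0,0.0013,0.0069,0, 0.015,0,0.0001,0.0071,0, 0.015,0,-0.001,0.007,0, 0.015,0,-0.002,0.0068,0, 0.015,0,-0.0031,0.0064,0, 0.015,0,0,0,0, 0.015,0,0,0,0]' 25
python3 - <<'E'
from h import *
log()
import json
L=np.array([json.loads(l) for l in open("log.txt")])
L=L[2:];L[0,6]=.526
x,z,fx,fz,n=L[:,1],L[:,3],L[:,4],L[:,5],L[:,6]
a=np.arctan2(x,z-.1432);y=n+.01*fx
f=lambda p:p[0]+p[1]*np.cos(a-p[2])+p[3]*np.cos(2*(a-p[2]))-y
r=least_squares(f,[.62,.41,2.15,0],loss="soft_l1",f_scale=.02)
print(r.x.round(3),np.degrees(r.x[2]),f(r.x).round(3),np.degrees(a).round(0))
E
```

```text
time: 24.95
position: [0.6264, -0.0459, 0.1202]
tool_rot: [0.557, 0.83, -0.0, -0.0]
ft_force: [1.9, -3.6, -1.9]
grip_width: 0.0175
grip_force: 25.0
t 24.95 jig [ 0.0381 -0.1553  0.1202] Fjig [ 0.4 -4.  -1.9] w 0.0175 25.0 ytool deg 22.27 tilt [-0.0008 -0.0005] q6 -0.64
needle [0.795 4.909] ang(z0=.1437) 121.7 rad 0.0448
[6.17e-01 3.98e-01 2.19e+00 1.00e-03] 125.45224244359139 [ 0.02   0.007 -0.043 -0.037  0.388 -0.041  0.003  0.018 -0.013 -0.003
 -0.006  0.001  0.006 -0.013  0.216] [  22.   49.   76.  103.  131.  158. -175. -149. -121.  -95.  -68.  -41.
  -14.   58.  121.]
```

The reading fails near the peak because of the shadow edge, but the fits agree on 123–125.5°. I'll nudge +3.5°, release, and rise clear.

```bash
python3 -m jog '[0.015,0,-0.0016,0.0023,0, 0.015,0,0,0,0, 0.015,0,0,0,0]' 25
python3 -c "
from h import *
rep()"
python3 -m jog '[0.05,0,0,0,0, 0.05,0,0,0,0, 0.05,0,0,0,0, 0.05,0,0,0,0, 0.05,0,0,-0.02,0, 0.05,0,0,-0.03,0, 0.05,0,0,-0.03,0, 0.05,0,0,-0.03,0, 0.05,0,0,-0.03,0, 0.05,-0.05,-0.03,0,0, 0.05,-0.05,-0.03,0,0, 0.05,-0.05,-0.03,0,0, 0.05,-0.05,-0.03,0,0, 0.05,0,0,0,0, 0.05,0,0,0,0]'
python3 - <<'E'
from h import *
rep();print(needle())
s=robot.camera("side")[110:260,220:370];t,g=rect("top")
cv2.imwrite("pics/fin.png",np.hstack([cv2.resize(s,(400,400),interpolation=cv2.INTER_CUBIC),cv2.resize(t,(400,400))]))
E
```

```text
time: 25.42
position: [0.6257, -0.0462, 0.119]
tool_rot: [0.557, 0.83, 0.0, 0.001]
ft_force: [4.0, -3.7, 1.5]
grip_width: 0.0171
grip_force: 25.0
t 25.43 jig [ 0.0374 -0.1552  0.119 ] Fjig [ 2.3 -4.9  1.5] w 0.0171 25.0 ytool deg 22.26 tilt [ 0.0015 -0.0003] q6 -0.64
time: 27.3
position: [0.5894, -0.2763, 0.2581]
tool_rot: [0.558, 0.83, 0.0, -0.001]
ft_force: [0.9, -0.1, 0.1]
grip_width: 0.0499
grip_force: 0.0
t 27.3 jig [-0.0836 -0.3543  0.2581] Fjig [ 0.8 -0.5  0.1] w 0.0499 0.0 ytool deg 22.21 tilt [-0.0009  0.0016] q6 -1.0
[ 1.09099306 19.82173443]
```

View pics/fin.png

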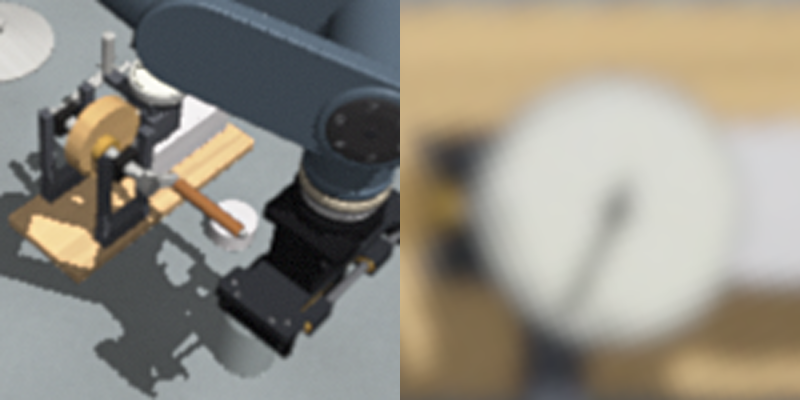

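The final picture shows the needle at about 1.09 rad, running from the hub at (620,205) to (560,310). That matches the stated high side of about 1.1. The gauge is home, and the arm is clear of the jig and well above the jar.

```bash
python3 -c "
from rig import robot
print(robot.hand_in())"
```

```text
the job is handed in; nothing more can be done
None
```

I handed the job in at 27 s, with the gauge against its stop and the crank taken a full turn over the top towards the gauge. The crank is left at about 123° past straight up; the fitted peak is 123–125°, and with the handle released the needle reads about 1.09 rad, against a stated high side of about 1.1.

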